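# Make up the setting kit and the finishing kit from the stock carousel

### The arm

A 6-joint arm with a two-finger parallel gripper is mounted at the origin on a cart in front of the work surface, level with it; the furniture and walls round the work are solid. World frame = base frame: x ahead of the robot, y to its left, z up, the work surface at z = 0. Lengths are in m, angles in rad, forces in N, time in s.
With the tool pointing down it reaches from about 0.325 to 0.9 m from the base axis. Payload 6.1 kg.
Tool frame: the origin (TCP) lies midway between the tips of the shut fingers; the grasp point (between the pads) lies manip.tcp_to_grasp behind it (manip.tcp_to_grasp is the distance from the TCP to the grasp point, in m); z points along the fingers, y is the line along which they close (so a half turn about z gives the same grasp; the last joint's range is limited). The gripper opens to 87 mm and grips with 3 to 60 N. Pads are 19 mm wide; open, the fingers measure 117 mm over their backs; the gripper's body (75 mm by 190 mm) begins 51 mm behind the grasp point.
Start: joints at [-1.261, 0.22, 1.526, -0, 1.395, -0.126], TCP at [0.264, -0.567, 0.223] pointing down, gripper open.
Joint ranges: [-2.98, 2.98], [-0.91, 2.08], [0.09, 2.57], [-1.24, 4.39], [0.2, 2.65], [-2.68, 2.68]. Speed limits (rad/s): [2.57, 2.57, 3.01, 3.14, 3.14, 3.14].

### API

Orientations are given as a rotation vector (axis times angle).
In Python, from bench import manip gives the robot as it stands.
- The arm moves only by the shell command python3 -m crank 'ROWS' [FORCE]. ROWS is a JSON object whose one key "series" holds a list of rows, each an object with "linear": the shift along the tool's x, y, z in mm, a list of three; "rotation": the turn, a rotation vector about the tool's x, y, z in degrees, a list of three; "jaw": the opening, from 0 (shut) to 1 (fully open). In form: {"series": [{"linear": [x, y, z], "rotation": [wx, wy, wz], "jaw": jaw}, ...]}. A call has exactly 5 rows; each row is the pose to reach, as a shift and turn from the pose commanded when the call began, along the tool's axes at that moment; what a row does not reach only later rows make up. A row lasts 1/12 s, in which the tool goes at most 41.7 mm and 7.16 degrees, less where a joint would pass 70% of its speed; a pose out of reach is approached as far as the arm can. A call with a gripper value outside its range is refused whole. The fingers move at their own pace and stop on an object; FORCE is the grip in N (left out, the last holds). Time passes only in rows, so rows that repeat a pose let the fingers close, or fill a call up. It gives the time, the measured TCP pose, the force, the opening and the grip force at its end, in the units of the state.
- manip.get_state(): the state, without advancing time (a new reading comes with each control period).
- manip.capture(name): name is "scene" or "top" or "wrist"; returns a dict with "frame" (420x560x3 uint8, blue, green, red), "fx", "fy", "cx", "cy" (pixels), "world_to_cam" (4x4, takes a point from world to camera coordinates). Camera axes: x right, y down, z forward; pixel columns grow to the right and rows downward; lengths in m; the calibration is good to about 2 mm. A picture is of the moment at which its call begins. There is no depth.
- manip.job_done(): hands the job in; it is judged then, once.
The state is a dict: "time_s": time; "joints": joint angles; "qvel": joint speeds; "tau": joint torques, N m; "eef_pos": TCP position; "eef_rot": TCP orientation; "wrist_force": force on the tool from outside, world axes, zero at the start; "moment": the same for the moment, N m; "gripper_width": opening from 0.0 (shut) to 1.0 (fully open); "grasp_force": force on a finger pad.
Only numpy, scipy, OpenCV 4.12 (cv2) and the standard library are available. Lean on these libraries where they do the work, as an engineer would, in place of code of your own. Each camera call takes 0.05 s, during which the arm holds its last target. There are 200 camera calls.

### The job

Make up the two kits from the stock in the bench carousel: the eye loupe and the dark slip stone go into the blue tray, the stack of rubber polishing discs and the pale pumice block into the red tray, each lying flat at the bottom of the cut-out that is its own shape, right way up as it was. The clear dust cover keeps the back half of the carousel shut off, so turn the turntable by its upright posts to bring a compartment round to the open front. Set things down in the trays rather than dropping them.

Things in the scene. Friction and masses are not known exactly. Their poses are not given: they have to be found in the camera images.
- carousel: Fixed foot and clear cover of a bench carousel. Origin: on its axis at bench level, z up; own -x points to the open front (towards the robot within 18 degrees). The cover is a flat clear sheet 77-89 mm above the bench, radius 131 mm, over all with own x > 24 mm. A bracket joins it to the spindle on the axis, topped at 96 mm by a brass nut 28 mm across.
- turntable: White turntable of the carousel, 300 mm across; it turns about the carousel's axis, either way, with light friction (0.06 N m) and stays put. Origin: on the axis at bench level; it and its x, y axes turn with it. Floor 34 mm above the bench. Four walls in a rim of inner radius 123 mm, all 56 mm high above the bench, make quarter compartments, a thing in each about 78 mm from the axis.
- post (a point): Top centre, 94 mm above the bench, of one of the turntable's four upright round steel posts, 12 mm thick, 60 mm tall, to pinch or push. They stand 139 mm from the axis, outside rim and cover, at the outer ends of the four walls: at 45, 135, 225 and 315 degrees counter-clockwise from the turntable's own +x (this one: 45).
- loupe: Black eye loupe standing upright in the carousel, 34 mm high; lower barrel 28 mm across, flange on top (23 to 34 mm height) 34 mm across. Origin: centre of its underside, z up. 30 g.
- slip_stone: Dark blue-grey slip stone, a block 28 mm (x) by 50 mm (y) by 15 mm high, lying flat in the carousel. Origin: centre of its underside, z up. About 50 g.
- rubber_discs: Stack of black rubber polishing discs on an arbor, in the carousel: discs 68 mm (0 to 10 mm height), 54 mm (to 17 mm) and 38 mm (to 24 mm) across, then a pale round arbor head 13 mm thick, 24 to 38 mm height, its axis at own x = 3, y = 4 mm, to lift it by. Origin: centre of the underside, z up. About 220 g.
- pumice: Pale beige pumice block 30 mm (x) by 40 mm (y) by 20 mm high, lying flat in the carousel. Origin: centre of its underside, z up. 30 g.
- blue_tray: Blue kit tray, 164 (x) by 102 (y) mm, rim 14 mm high, 0.8 kg, loose on the bench. Origin: centre of underside, z up. Grey insert, top 10 mm up, with two cut-outs down to the tray floor, 4 mm above the bench: round, 52 mm across, centre x = -44, y = 0 mm, for the loupe; oblong, 68 (x) by 44 (y) mm, centre x = +36, y = 0 mm, for the slip stone, long side along tray x.
- red_tray: Red kit tray, 164 (x) by 102 (y) mm, rim 14 mm high, 0.8 kg, loose on the bench. Origin: centre of underside, z up. Grey insert, top 10 mm up, with two cut-outs down to the tray floor, 4 mm above the bench: round, 84 mm across, centre x = -31, y = 0 mm, for the rubber discs; oblong, 56 (x) by 44 (y) mm, centre x = +45, y = 0 mm, for the pumice, its 40 mm side along tray x.

How it is judged:
At the end, for the whole second after the job is handed in: Loupe and slip stone in the blue tray, rubber discs and pumice in the red tray, each within 16 mm of the centre of its own cut-out along the tray's x (17 mm along y), down on the tray floor (underside within 3 mm of it), upright within 0.1 rad, and at rest (x of loupe in the frame of blue_tray between -0.06 and -0.028 m and y of loupe in the frame of blue_tray between -0.017 and 0.017 m and z of loupe in the frame of blue_tray between 0.001 and 0.007 m and angle between each of loupe, slip_stone, rubber_discs, pumice's own z axis and vertical below 0.1 rad and linear speed of each of loupe, slip_stone, rubber_discs, pumice below 0.02 m/s and x of slip_stone in the frame of blue_tray between 0.02 and 0.052 m and y of slip_stone in the frame of blue_tray between -0.017 and 0.017 m and z of slip_stone in the frame of blue_tray between 0.001 and 0.007 m and x of rubber_discs in the frame of red_tray between -0.047 and -0.015 m and y of rubber_discs in the frame of red_tray between -0.017 and 0.017 m and z of rubber_discs in the frame of red_tray between 0.001 and 0.007 m and x of pumice in the frame of red_tray between 0.029 and 0.061 m and y of pumice in the frame of red_tray between -0.017 and 0.017 m and z of pumice in the frame of red_tray between 0.001 and 0.007 m); the robot touches nothing.
It fails at once if the loupe is dropped over a tray: let go with its underside more than 40 mm above the tray's underside ((horizontal distance between loupe and blue_tray below 0.08 m and z of loupe in the frame of blue_tray above 0.04 m and contact force between the fingers and loupe below 0.02 N) or (horizontal distance between loupe and red_tray below 0.08 m and z of loupe in the frame of red_tray above 0.04 m and contact force between the fingers and loupe below 0.02 N)).
It fails at once if the slip stone is dropped over a tray: let go with its underside more than 40 mm above the tray's underside ((horizontal distance between slip_stone and blue_tray below 0.08 m and z of slip_stone in the frame of blue_tray above 0.04 m and contact force between the fingers and slip_stone below 0.02 N) or (horizontal distance between slip_stone and red_tray below 0.08 m and z of slip_stone in the frame of red_tray above 0.04 m and contact force between the fingers and slip_stone below 0.02 N)).
It fails at once if the rubber discs is dropped over a tray: let go with its underside more than 40 mm above the tray's underside ((horizontal distance between rubber_discs and blue_tray below 0.08 m and z of rubber_discs in the frame of blue_tray above 0.04 m and contact force between the fingers and rubber_discs below 0.02 N) or (horizontal distance between rubber_discs and red_tray below 0.08 m and z of rubber_discs in the frame of red_tray above 0.04 m and contact force between the fingers and rubber_discs below 0.02 N)).
It fails at once if the pumice is dropped over a tray: let go with its underside more than 40 mm above the tray's underside ((horizontal distance between pumice and blue_tray below 0.08 m and z of pumice in the frame of blue_tray above 0.04 m and contact force between the fingers and pumice below 0.02 N) or (horizontal distance between pumice and red_tray below 0.08 m and z of pumice in the frame of red_tray above 0.04 m and contact force between the fingers and pumice below 0.02 N)).
It also fails if it takes over 138 s, if anything falls off the work surface, if the arm or the gripper's body presses on something with over 40 N, if the wrist force passes 120 N, or if a joint passes its speed limit or range.

## Working session

There is one attempt and no reset: what is moved stays moved. The work goes in short steps, Python scripts to look and compute and a shell command to move; the robot and the scene stay as the last step left them, time stands still between calls to the robot, and variables do not carry over. Pictures are saved under pics/ and viewed, at most 16 in all, crops included, and the job is handed in when it is done.

```bash
mkdir -p pics; ls; python3 - <<'E'
from bench import manip
import cv2,json
print(manip.get_state(), manip.tcp_to_grasp)
import pickle
for n in("scene","top"):
    c=manip.capture(n); cv2.imwrite(f"pics/{n}0.png",c["frame"]); pickle.dump(c,open(n+".pkl","wb"))
    print(n,c["fx"],c["fy"],c["cx"],c["cy"],c["world_to_cam"].round(3).tolist() if hasattr(c["world_to_cam"],"round") else c["world_to_cam"])
E
```

```text
pics
{'time_s': 0.0, 'joints': array([-1.26112140e+00,  2.21240015e-01,  1.52763810e+00, -1.42488910e-05,
        1.39469900e+00, -1.26101663e-01]), 'qvel': array([ 1.38775535e-03, -4.52517937e-05, -1.70176883e-03, -2.53301693e-04,
       -1.07777553e-03,  3.89346582e-04]), 'tau': array([-1.78578586e-03, -4.94601309e+01, -3.87386978e+01,  7.00842845e-02,
        5.70048415e-02, -1.03463674e-04]), 'eef_pos': array([ 0.26361739, -0.5659825 ,  0.22141438]), 'eef_rot': array([-3.06538419e+00, -6.78689785e-01,  3.07460298e-04]), 'wrist_force': array([0.27822416, 0.54775684, 0.38145361]), 'moment': array([-0.00332385, -0.05581795, -0.02276942]), 'grasp_force': 0.0, 'gripper_width': 0.9964498096270024} 0.0187
scene 409.7901593217669 409.7901593217669 284.2627961767888 207.72355800648396 [[-0.802, -0.597, -0.019, 0.381], [-0.331, 0.47, -0.818, 0.303], [0.498, -0.65, -0.575, 0.542], [0.0, 0.0, 0.0, 1.0]]
top 539.8402594103799 539.8402594103799 276.2031648248992 204.51643766062327 [[0.026, -1.0, -0.013, -0.108], [-0.994, -0.025, -0.105, 0.555], [0.104, 0.016, -0.994, 1.259], [0.0, 0.0, 0.0, 1.0]]
```

View pics/top0.png

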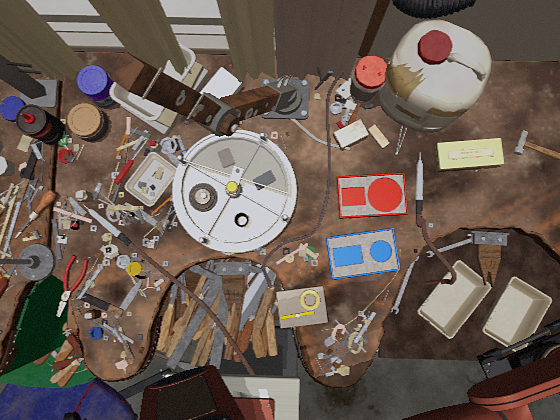

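View pics/scene0.png

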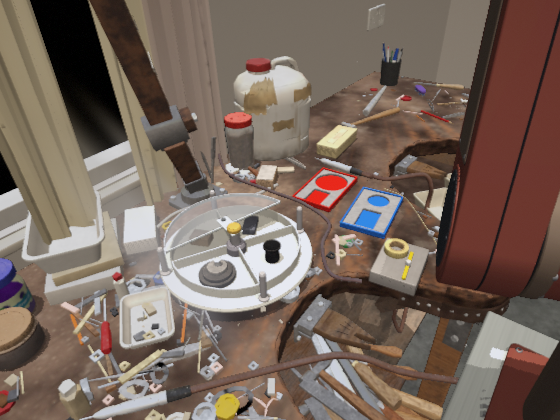

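```bash
cat > h.py <<'E'
import numpy as np,cv2,pickle
from scipy.spatial.transform import Rotation as R
def proj(c,p):
    q=c["world_to_cam"]@np.append(p,1); return np.array([c["fx"]*q[0]/q[2]+c["cx"],c["fy"]*q[1]/q[2]+c["cy"]])
def unproj(c,uv,z):
    T=np.array(c["world_to_cam"]);d=np.array([(uv[0]-c["cx"])/c["fx"],(uv[1]-c["cy"])/c["fy"],1.])
    o=-T[:3,:3].T@T[:3,3];d=T[:3,:3].T@d
    return (o+d*(z-o[2])/d[2])
E
python3 - <<'E'
from h import *
c=pickle.load(open("top.pkl","rb"));f=c["frame"]
a=cv2.resize(f[120:260,165:305],None,fx=4,fy=4,interpolation=cv2.INTER_CUBIC)
cv2.imwrite("pics/crop1.png",a)
b=f[165:285,320:415]; hsv=cv2.cvtColor(b,cv2.COLOR_BGR2HSV)
for name,m in (("blue",cv2.inRange(hsv,(95,120,80),(125,255,255))),("red",cv2.inRange(hsv,(0,150,100),(8,255,255))|cv2.inRange(hsv,(172,150,100),(180,255,255)))):
    n,l,s,ce=cv2.connectedComponentsWithStats(m)
    for i in range(1,n):
        if s[i,4]>60:
            pts=np.argwhere(l==i)[:,::-1].astype(np.float32)+[320,165]
            print(name,s[i],unproj(c,ce[i]+[320,165],.004).round(4),cv2.minAreaRect(pts.astype(np.float32)))
            if s[i,2]>60:
                for p in cv2.boxPoints(cv2.minAreaRect(pts.astype(np.float32))): print("   rim",unproj(c,p,.014).round(4))
E
```

```text
blue [  6  63  74  52 340] [ 0.4471 -0.3017  0.004 ] ((362.4099426269531, 253.36997985839844), (42.99209213256836, 69.1550521850586), 81.8698959350586)
   rim [ 0.4838 -0.2125  0.014 ]
   rim [ 0.5114 -0.3759  0.014 ]
   rim [ 0.4106 -0.3906  0.014 ]
   rim [ 0.3832 -0.2286  0.014 ]
blue [ 50  76  21  21 357] [ 0.4545 -0.346   0.004 ] ((380.0, 251.0), (20.0, 20.0), 90.0)
blue [ 13  80  30  22 500] [ 0.4413 -0.2672  0.004 ] ((347.2799987792969, 255.45997619628906), (17.960512161254883, 27.860008239746094), 81.8698959350586)
red [ 16   7  72  46 355] [ 0.5897 -0.3257  0.004 ] ((371.6900634765625, 194.85716247558594), (42.1024169921875, 69.36067199707031), 86.76029968261719)
   rim [ 0.6326 -0.236   0.014 ]
   rim [ 0.6462 -0.4032  0.014 ]
   rim [ 0.5442 -0.409   0.014 ]
   rim [ 0.5306 -0.2432  0.014 ]
red [ 48  13  34  34 895] [ 0.5915 -0.3549  0.004 ] ((384.25006103515625, 194.25001525878906), (33.23401641845703, 32.526912689208984), 45.0)
red [ 22  22  23  19 392] [ 0.5852 -0.2788  0.004 ] ((352.8603820800781, 196.12586975097656), (17.499162673950195, 22.138202667236328), 86.633544921875)
```

View pics/crop1.png

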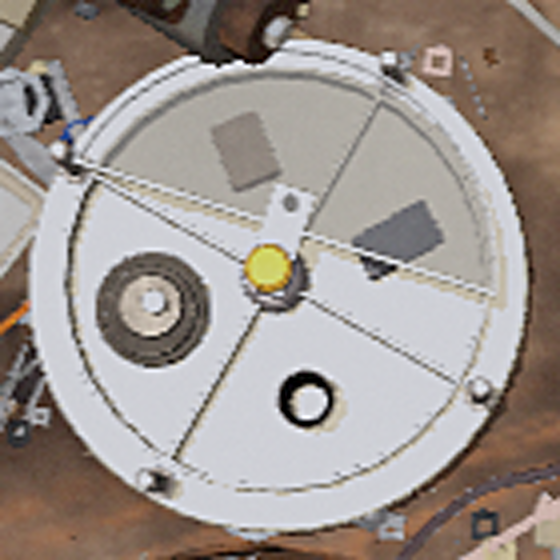

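```bash
python3 - <<'E'
from h import *
c=pickle.load(open("top.pkl","rb"))
P=lambda u,v,z: unproj(c,(u/4+164.625,v/4+119.625),z)
posts=np.array([P(*q,.094) for q in((62,150),(392,65),(480,390),(155,478))])
ctr=posts.mean(0);print("ctr",ctr,"nut",P(267,265,.096))
for p in posts: d=p-ctr; print("post",p.round(4),np.hypot(*d[:2]).round(4),np.degrees(np.arctan2(d[1],d[0])).round(1))
e=P(80,158,.083)-P(495,290,.083);print("edge deg",np.degrees(np.arctan2(e[1],e[0])))
for n,u,v,z in(("loupe",307,399,.068),("disc base",154,308,.044),("arbor",157,302,.072),("pumice",246,150,.054),("slip",403,240,.049)):
    p=P(u,v,z);d=p-ctr;print(n,p.round(4),np.hypot(*d[:2]).round(4),np.degrees(np.arctan2(d[1],d[0])).round(1))
for n,a,b,z in(("pum long",(212,128),(235,190),.054),("slip long",(372,232),(430,200),.049)):
    e=P(*b,z)-P(*a,z);print(n,np.hypot(*e[:2]),np.degrees(np.arctan2(e[1],e[0])))
E
```

```text
ctr [0.58832244 0.00548496 0.094     ] nut [0.59047229 0.00824924 0.096     ]
post [0.6543 0.1282 0.094 ] 0.1393 61.7
post [ 0.7082 -0.0593  0.094 ] 0.1363 -28.4
post [ 0.5225 -0.1143  0.094 ] 0.1367 -118.8
post [0.4683 0.0673 0.094 ] 0.1351 152.7
edge deg 73.61981478318515
loupe [ 0.5169 -0.0147  0.068 ] 0.0742 -164.2
disc base [0.5704 0.0794 0.044 ] 0.0761 103.6
arbor [0.5707 0.0736 0.072 ] 0.0703 104.5
pumice [0.6645 0.0273 0.054 ] 0.0792 16.0
slip [ 0.6138 -0.0668  0.049 ] 0.0766 -70.6
pum long 0.03972097794322761 -157.86153544670492
slip long 0.03916179565596473 -59.40622379731826
```

```bash
cat > go.py <<'E'
# usage: go.py x y z phi_deg  -> shift/turn from the measured pose, in tool axes (mm, deg)
import sys
from h import *
from bench import manip
s=manip.get_state(); Rm=R.from_rotvec(s["eef_rot"]); p=s["eef_pos"]
M=Rm.as_matrix(); print("t",round(s["time_s"],2),"at",p.round(4),"phi",np.degrees(np.arctan2(M[1,0],M[0,0])).round(1),"tilt",np.degrees(np.arccos(-M[2,2])).round(2),"F",s["wrist_force"].round(1),"jaw",round(s["gripper_width"],3),"grip",round(s["grasp_force"],1),"j",s["joints"].round(2)[[0,5]])
if len(sys.argv)>1:
    x,y,z,f=map(float,sys.argv[1:5]); f=np.radians(f)
    T=np.array([[np.cos(f),np.sin(f),0],[np.sin(f),-np.cos(f),0],[0,0,-1]])
    print("linear",(M.T@(np.array([x,y,z])-p)*1e3).round(1),"rot",np.degrees((Rm.inv()*R.from_matrix(T)).as_rotvec()).round(1))
E
python3 go.py .517 -.0145 .20 16
python3 - <<'E'
from h import *
c=pickle.load(open("top.pkl","rb"));s=pickle.load(open("scene.pkl","rb"))
# lamp elbow triangulation for clearance
from scipy.optimize import least_squares
for a,b in(((225,125),(170,130)),((290,98),(188,190))):
    print(least_squares(lambda p:np.r_[proj(c,p)-a,proj(s,p)-b],[.7,0,.2]).x.round(3))
E
```

```text
t 0.1 at [ 0.2636 -0.5661  0.2215] phi 25.0 tilt 0.1 F [-0.1 -0.6  0.1] jaw 0.999 grip 0.0 j [-1.26 -0.13]
linear [ 462.5 -393.    22.3] rot [-0.1 -0.   9. ]
[0.697 0.017 0.265]
[ 0.833 -0.109  0.022]
```

```bash
python3 -m crank '{"series":[{"linear":[31,-26,1],"rotation":[0,0,1],"jaw":1},{"linear":[62,-52,3],"rotation":[0,0,3],"jaw":0.8},{"linear":[93,-79,4],"rotation":[0,0,5],"jaw":0.6},{"linear":[124,-105,6],"rotation":[0,0,7],"jaw":0.6},{"linear":[155,-131,7],"rotation":[0,0,9],"jaw":0.6}]}' 30
python3 -m crank '{"series":[{"linear":[30,-34,1],"rotation":[0,0,0],"jaw":0.6},{"linear":[60,-64,3],"rotation":[0,0,0],"jaw":0.6},{"linear":[90,-95,4],"rotation":[0,0,0],"jaw":0.6},{"linear":[120,-125,6],"rotation":[0,0,0],"jaw":0.6},{"linear":[140,-150,7],"rotation":[0,0,0],"jaw":0.6}]}'
python3 go.py .517 -.0145 .15 16
```

```text
time_s: 0.52
eef_pos: [0.3491, -0.3803, 0.2147]
eef_rot: [-3.111, -0.432, 0.001]
wrist_force: [-0.1, 0.8, 0.6]
gripper_width: 0.781
grasp_force: 0.0
time_s: 0.93
eef_pos: [0.443, -0.1975, 0.2083]
eef_rot: [-3.111, -0.436, -0.0]
wrist_force: [0.5, -0.1, -0.4]
gripper_width: 0.602
grasp_force: 0.0
t 0.93 at [ 0.443  -0.1975  0.2083] phi 16.0 tilt 0.02 F [ 0.5 -0.1 -0.4] jaw 0.602 grip 0.0 j [-0.58  0.71]
linear [ 121.5 -155.6   58.3] rot [-0. -0. -0.]
```

```bash
python3 -m crank '{"series":[{"linear":[24,-31,11],"rotation":[0,0,0],"jaw":0.6},{"linear":[48,-62,23],"rotation":[0,0,0],"jaw":0.6},{"linear":[73,-93,35],"rotation":[0,0,0],"jaw":0.6},{"linear":[97,-124,46],"rotation":[0,0,0],"jaw":0.6},{"linear":[121,-155,58],"rotation":[0,0,0],"jaw":0.6}]}'
python3 -m crank '{"series":[{"linear":[0,0,0],"rotation":[0,0,0],"jaw":0.6},{"linear":[0,0,0],"rotation":[0,0,0],"jaw":0.6},{"linear":[0,0,0],"rotation":[0,0,0],"jaw":0.6},{"linear":[0,0,0],"rotation":[0,0,0],"jaw":0.6},{"linear":[0,0,0],"rotation":[0,0,0],"jaw":0.6}]}'
python3 go.py .517 -.0145 .048 16
python3 - <<'E'
from h import *
from bench import manip
c=manip.capture("wrist"); pickle.dump(c,open("w.pkl","wb"));cv2.imwrite("pics/w1.png",c["frame"])
print(proj(c,np.array([.517,-.0145,.068])),proj(c,np.array([.5707,.0736,.072])),proj(c,np.array([.589,.006,.096])))
E
```

```text
time_s: 1.35
eef_pos: [0.5162, -0.0153, 0.1499]
eef_rot: [3.111, 0.437, 0.0]
wrist_force: [0.7, -0.2, 0.0]
gripper_width: 0.601
grasp_force: 0.0
time_s: 1.77
eef_pos: [0.5161, -0.0187, 0.151]
eef_rot: [3.111, 0.433, 0.001]
wrist_force: [0.1, 0.2, -0.1]
gripper_width: 0.599
grasp_force: 0.0
t 1.77 at [ 0.5161 -0.0187  0.151 ] phi 15.9 tilt 0.05 F [ 0.1  0.2 -0.1] jaw 0.599 grip 0.0 j [-0.19  1.11]
linear [  1.9  -3.9 103. ] rot [ 0.  -0.  -0.1]
[273.90085992 217.44095754] [183.66534614 127.16439679] [272.70093247 129.55278771]
```

View pics/w1.png

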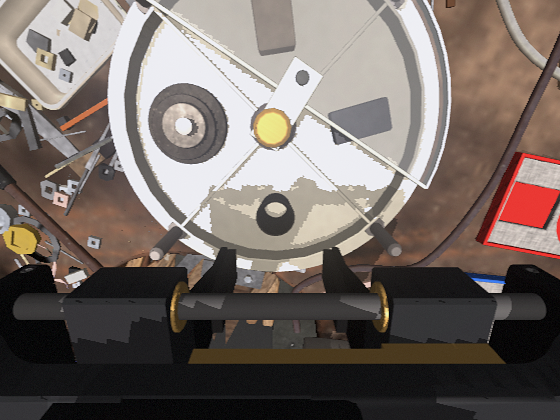

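```bash
python3 -m crank '{"series":[{"linear":[2,-4,35],"rotation":[0,0,0],"jaw":0.6},{"linear":[2,-4,65],"rotation":[0,0,0],"jaw":0.6},{"linear":[2,-4,85],"rotation":[0,0,0],"jaw":0.6},{"linear":[2,-4,103],"rotation":[0,0,0],"jaw":0.6},{"linear":[2,-4,103],"rotation":[0,0,0],"jaw":0.6}]}' 25
python3 -m crank '{"series":[{"linear":[0,0,0],"rotation":[0,0,0],"jaw":0.5},{"linear":[0,0,0],"rotation":[0,0,0],"jaw":0.4},{"linear":[0,0,0],"rotation":[0,0,0],"jaw":0.3},{"linear":[0,0,0],"rotation":[0,0,0],"jaw":0.2},{"linear":[0,0,0],"rotation":[0,0,0],"jaw":0.2}]}' 25
python3 -m crank '{"series":[{"linear":[0,0,0],"rotation":[0,0,0],"jaw":0.2},{"linear":[0,0,0],"rotation":[0,0,0],"jaw":0.2},{"linear":[0,0,0],"rotation":[0,0,0],"jaw":0.2},{"linear":[0,0,-30],"rotation":[0,0,0],"jaw":0.2},{"linear":[0,0,-70],"rotation":[0,0,0],"jaw":0.2}]}' 25
python3 go.py .4545 -.3455 .15 16
```

```text
time_s: 2.23
eef_pos: [0.5136, -0.0135, 0.0439]
eef_rot: [-3.11, -0.433, 0.01]
wrist_force: [-1.0, -0.5, -0.7]
gripper_width: 0.601
grasp_force: 0.0
time_s: 2.65
eef_pos: [0.5183, -0.0134, 0.0492]
eef_rot: [3.11, 0.436, 0.005]
wrist_force: [0.3, -1.2, 3.2]
gripper_width: 0.364
grasp_force: 25.0
time_s: 3.07
eef_pos: [0.5132, -0.0122, 0.1145]
eef_rot: [-3.108, -0.436, 0.013]
wrist_force: [0.2, -0.6, 0.5]
gripper_width: 0.366
grasp_force: 25.0
t 3.07 at [ 0.5132 -0.0122  0.1145] phi 16.0 tilt 0.52 F [ 0.2 -0.6  0.5] jaw 0.366 grip 25.0 j [-0.18  1.11]
linear [-148.4  304.1  -35.6] rot [-0.2  0.5 -0. ]
```

```bash
python3 -m crank '{"series":[{"linear":[0,0,-35],"rotation":[0,0,0],"jaw":0.2},{"linear":[-15,31,-35],"rotation":[0,0,0],"jaw":0.2},{"linear":[-31,64,-35],"rotation":[0,0,0],"jaw":0.2},{"linear":[-48,99,-35],"rotation":[0,0,0],"jaw":0.2},{"linear":[-65,134,-35],"rotation":[0,0,0],"jaw":0.2}]}'
python3 -m crank '{"series":[{"linear":[-17,35,0],"rotation":[0,0,0],"jaw":0.2},{"linear":[-34,70,0],"rotation":[0,0,0],"jaw":0.2},{"linear":[-50,105,0],"rotation":[0,0,0],"jaw":0.2},{"linear":[-67,140,0],"rotation":[0,0,0],"jaw":0.2},{"linear":[-83,170,0],"rotation":[0,0,0],"jaw":0.2}]}'
python3 -m crank '{"series":[{"linear":[0,0,0],"rotation":[0,0,0],"jaw":0.2},{"linear":[0,0,0],"rotation":[0,0,0],"jaw":0.2},{"linear":[0,0,30],"rotation":[0,0,0],"jaw":0.2},{"linear":[0,0,60],"rotation":[0,0,0],"jaw":0.2},{"linear":[0,0,60],"rotation":[0,0,0],"jaw":0.2}]}'
python3 go.py .4545 -.3455 .019 16
```

```text
time_s: 3.48
eef_pos: [0.4909, -0.1606, 0.153]
eef_rot: [3.11, 0.439, 0.001]
wrist_force: [1.4, -1.5, 0.7]
gripper_width: 0.368
grasp_force: 25.0
time_s: 3.9
eef_pos: [0.4575, -0.3482, 0.1526]
eef_rot: [3.111, 0.436, 0.0]
wrist_force: [0.1, -0.1, 0.1]
gripper_width: 0.364
grasp_force: 25.0
time_s: 4.32
eef_pos: [0.4552, -0.3412, 0.0864]
eef_rot: [-3.102, -0.437, 0.01]
wrist_force: [-0.7, 0.8, -1.4]
gripper_width: 0.368
grasp_force: 25.0
t 4.32 at [ 0.4552 -0.3412  0.0864] phi 16.0 tilt 0.63 F [-0.7  0.8 -1.4] jaw 0.368 grip 25.0 j [-0.78  0.51]
linear [-1.5  4.6 67.4] rot [-0.6  0.3  0. ]
```

```bash
python3 -m crank '{"series":[{"linear":[-1,4,30],"rotation":[0,0,0],"jaw":0.2},{"linear":[-1,4,48],"rotation":[0,0,0],"jaw":0.2},{"linear":[-1,4,58],"rotation":[0,0,0],"jaw":0.2},{"linear":[-1,4,58],"rotation":[0,0,0],"jaw":0.2},{"linear":[-1,4,58],"rotation":[0,0,0],"jaw":0.2}]}'
python3 -m crank '{"series":[{"linear":[0,0,2],"rotation":[0,0,0],"jaw":0.2},{"linear":[0,0,4],"rotation":[0,0,0],"jaw":0.2},{"linear":[0,0,5],"rotation":[0,0,0],"jaw":0.2},{"linear":[0,0,5],"rotation":[0,0,0],"jaw":0.2},{"linear":[0,0,5],"rotation":[0,0,0],"jaw":0.2}]}'
python3 go.py .4545 -.3455 .019 16
python3 - <<'E'
from h import *
from bench import manip
c=manip.capture("scene"); cv2.imwrite("pics/s2.png",cv2.resize(c["frame"][130:330,250:470],None,fx=3,fy=3,interpolation=cv2.INTER_CUBIC))
E
```

```text
time_s: 4.73
eef_pos: [0.4588, -0.3494, 0.0352]
eef_rot: [-3.111, -0.438, 0.0]
wrist_force: [0.2, -0.0, -0.4]
gripper_width: 0.365
grasp_force: 25.0
time_s: 5.15
eef_pos: [0.4585, -0.3503, 0.03]
eef_rot: [3.111, 0.436, 0.001]
wrist_force: [0.3, -0.2, -0.6]
gripper_width: 0.366
grasp_force: 25.0
t 5.15 at [ 0.4585 -0.3503  0.03  ] phi 16.0 tilt 0.03 F [ 0.3 -0.2 -0.6] jaw 0.366 grip 25.0 j [-0.79  0.5 ]
linear [-2.6 -5.7 11. ] rot [ 0. -0. -0.]
```

View pics/s2.png

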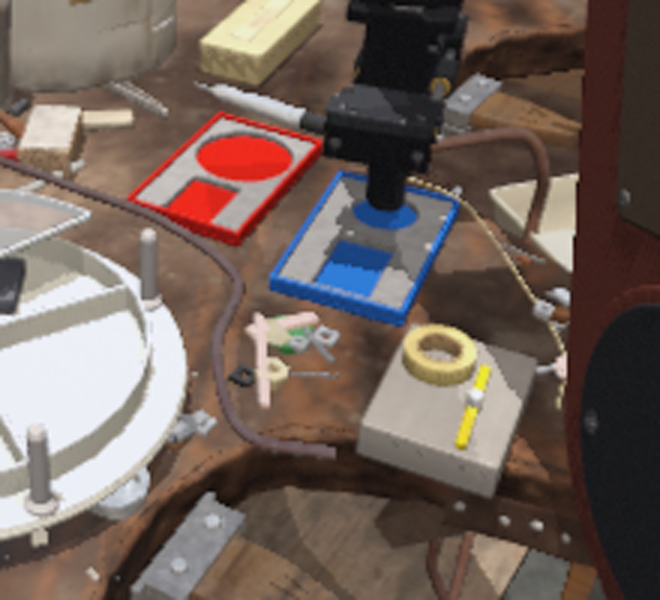

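```bash
python3 -m crank '{"series":[{"linear":[-2,-5,3],"rotation":[0,0,0],"jaw":0.2},{"linear":[-2,-5,6],"rotation":[0,0,0],"jaw":0.2},{"linear":[-2,-5,9],"rotation":[0,0,0],"jaw":0.2},{"linear":[-2,-5,10.5],"rotation":[0,0,0],"jaw":0.2},{"linear":[-2,-5,10.5],"rotation":[0,0,0],"jaw":0.2}]}'
python3 -m crank '{"series":[{"linear":[0,0,0],"rotation":[0,0,0],"jaw":0.2},{"linear":[0,0,1],"rotation":[0,0,0],"jaw":0.2},{"linear":[0,0,1],"rotation":[0,0,0],"jaw":0.2},{"linear":[0,0,1],"rotation":[0,0,0],"jaw":0.2},{"linear":[0,0,1],"rotation":[0,0,0],"jaw":0.2}]}'
python3 go.py .4545 -.3455 .019 16
```

```text
time_s: 5.62
eef_pos: [0.4549, -0.3455, 0.0191]
eef_rot: [-3.11, -0.436, 0.001]
wrist_force: [-1.3, 2.3, 3.4]
gripper_width: 0.368
grasp_force: 25.0
time_s: 6.03
eef_pos: [0.455, -0.3457, 0.0189]
eef_rot: [-3.111, -0.436, 0.001]
wrist_force: [-3.4, 3.8, 10.1]
gripper_width: 0.36
grasp_force: 25.0
t 6.03 at [ 0.455  -0.3457  0.0189] phi 16.0 tilt 0.04 F [-3.4  3.8 10.1] jaw 0.36 grip 25.0 j [-0.79  0.5 ]
linear [-0.5 -0.3 -0.1] rot [-0.  0. -0.]
```

```bash
python3 -m crank '{"series":[{"linear":[0,0,-1],"rotation":[0,0,0],"jaw":0.5},{"linear":[0,0,-1],"rotation":[0,0,0],"jaw":0.55},{"linear":[0,0,-10],"rotation":[0,0,0],"jaw":0.55},{"linear":[0,0,-40],"rotation":[0,0,0],"jaw":0.55},{"linear":[0,0,-80],"rotation":[0,0,0],"jaw":0.5}]}'
python3 -m crank '{"series":[{"linear":[0,0,-40],"rotation":[0,0,3],"jaw":0.5},{"linear":[0,-20,-70],"rotation":[0,0,6],"jaw":0.4},{"linear":[0,-60,-70],"rotation":[0,0,10],"jaw":0.4},{"linear":[0,-100,-70],"rotation":[0,0,14],"jaw":0.4},{"linear":[0,-140,-70],"rotation":[0,0,16],"jaw":0.4}]}'
python3 - <<'E'
from h import *
from bench import manip
c=manip.capture("top"); cv2.imwrite("pics/t2.png",cv2.resize(c["frame"][130:290,180:420],None,fx=3,fy=3,interpolation=cv2.INTER_CUBIC))
E
python3 go.py .5707 .0736 .15 0
```

```text
time_s: 6.45
eef_pos: [0.4527, -0.3435, 0.0953]
eef_rot: [-3.105, -0.435, 0.008]
wrist_force: [0.7, 0.1, -0.3]
gripper_width: 0.516
grasp_force: 0.0
time_s: 6.87
eef_pos: [0.4163, -0.2105, 0.1692]
eef_rot: [3.14, -0.008, 0.003]
wrist_force: [1.1, 0.2, -0.0]
gripper_width: 0.408
grasp_force: 0.0
t 6.92 at [ 0.4133 -0.2034  0.167 ] phi -0.2 tilt 0.37 F [ 2.7  4.5 -2.1] jaw 0.402 grip 0.0 j [-0.63  0.94]
linear [ 156.4 -277.4   18.2] rot [-0.3  0.2 -0.2]
```

View pics/t2.png

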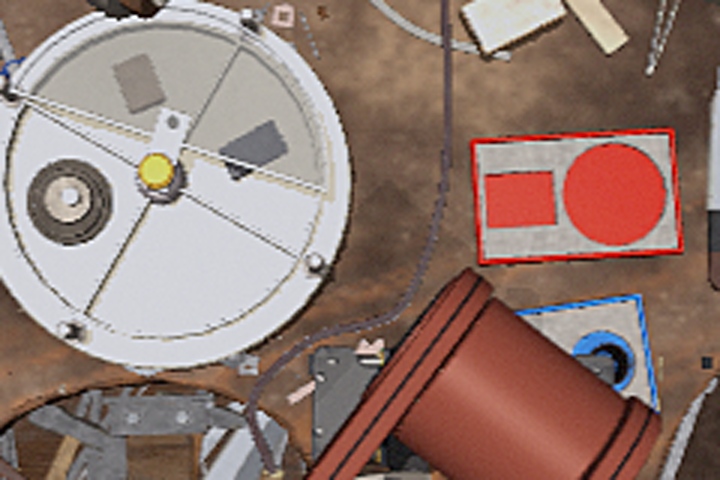

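```bash
python3 -m crank '{"series":[{"linear":[18,-34,0],"rotation":[0,0,0],"jaw":0.4},{"linear":[36,-67,0],"rotation":[0,0,0],"jaw":0.4},{"linear":[54,-100,0],"rotation":[0,0,0],"jaw":0.4},{"linear":[72,-134,0],"rotation":[0,0,0],"jaw":0.4},{"linear":[90,-167,0],"rotation":[0,0,0],"jaw":0.4}]}'
python3 -m crank '{"series":[{"linear":[18,-30,0],"rotation":[0,0,0],"jaw":0.4},{"linear":[36,-60,0],"rotation":[0,0,0],"jaw":0.4},{"linear":[52,-90,0],"rotation":[0,0,0],"jaw":0.4},{"linear":[64,-108,18],"rotation":[0,0,0],"jaw":0.4},{"linear":[64,-108,18],"rotation":[0,0,0],"jaw":0.4}]}'
python3 -m crank '{"series":[{"linear":[0,0,0],"rotation":[0,0,0],"jaw":0.4},{"linear":[0,0,0],"rotation":[0,0,0],"jaw":0.4},{"linear":[0,0,0],"rotation":[0,0,0],"jaw":0.4},{"linear":[0,0,0],"rotation":[0,0,0],"jaw":0.4},{"linear":[0,0,0],"rotation":[0,0,0],"jaw":0.4}]}'
python3 go.py .5707 .0736 .061 0
```

```text
time_s: 7.33
eef_pos: [0.5074, -0.0426, 0.1687]
eef_rot: [3.141, -0.001, 0.002]
wrist_force: [-0.1, -0.6, 0.8]
gripper_width: 0.402
grasp_force: 0.0
time_s: 7.75
eef_pos: [0.5709, 0.0673, 0.1477]
eef_rot: [-3.14, -0.005, 0.003]
wrist_force: [-0.4, -0.9, -0.6]
gripper_width: 0.401
grasp_force: 0.0
time_s: 8.17
eef_pos: [0.5709, 0.0627, 0.1509]
eef_rot: [3.141, -0.003, 0.002]
wrist_force: [0.1, -0.1, 0.2]
gripper_width: 0.404
grasp_force: 0.0
t 8.17 at [0.5709 0.0627 0.1509] phi -0.1 tilt 0.07 F [ 0.1 -0.1  0.2] jaw 0.404 grip 0.0 j [-0.03  1.55]
linear [ -0.3 -10.9  89.9] rot [ 0.  -0.1 -0.1]
```

```bash
python3 -m crank '{"series":[{"linear":[0,-11,0],"rotation":[0,0,0],"jaw":0.4},{"linear":[0,-11,35],"rotation":[0,0,0],"jaw":0.4},{"linear":[0,-11,65],"rotation":[0,0,0],"jaw":0.4},{"linear":[0,-11,82],"rotation":[0,0,0],"jaw":0.4},{"linear":[0,-11,82],"rotation":[0,0,0],"jaw":0.4}]}' 50
python3 -m crank '{"series":[{"linear":[0,0,4],"rotation":[0,0,0],"jaw":0.4},{"linear":[0,0,7],"rotation":[0,0,0],"jaw":0.4},{"linear":[0,0,7],"rotation":[0,0,0],"jaw":0.4},{"linear":[0,0,7],"rotation":[0,0,0],"jaw":0.4},{"linear":[0,0,7],"rotation":[0,0,0],"jaw":0.4}]}' 50
python3 go.py .5707 .0736 .061 0
```

```text
time_s: 8.58
eef_pos: [0.5669, 0.0751, 0.0635]
eef_rot: [-3.141, 0.001, 0.013]
wrist_force: [-0.7, -0.7, -0.0]
gripper_width: 0.398
grasp_force: 0.0
time_s: 9.0
eef_pos: [0.5717, 0.0747, 0.0624]
eef_rot: [-3.142, 0.001, -0.003]
wrist_force: [-0.7, 0.3, 0.2]
gripper_width: 0.401
grasp_force: 0.0
t 9.0 at [0.5717 0.0747 0.0624] phi -0.0 tilt 0.13 F [-0.7  0.3  0.2] jaw 0.401 grip 0.0 j [-0.01  1.56]
linear [-1.   1.1  1.4] rot [-0.  -0.1 -0. ]
```

```bash
python3 -m crank '{"series":[{"linear":[0,1,1],"rotation":[0,0,0],"jaw":0.3},{"linear":[0,1,1],"rotation":[0,0,0],"jaw":0.2},{"linear":[0,1,1],"rotation":[0,0,0],"jaw":0.1},{"linear":[0,1,1],"rotation":[0,0,0],"jaw":0},{"linear":[0,1,1],"rotation":[0,0,0],"jaw":0}]}' 50
python3 -m crank '{"series":[{"linear":[0,0,0],"rotation":[0,0,0],"jaw":0},{"linear":[0,0,-3],"rotation":[0,0,0],"jaw":0},{"linear":[0,0,-10],"rotation":[0,0,0],"jaw":0},{"linear":[0,0,-20],"rotation":[0,0,0],"jaw":0},{"linear":[0,0,-30],"rotation":[0,0,0],"jaw":0}]}' 50
python3 -m crank '{"series":[{"linear":[0,0,-10],"rotation":[0,0,0],"jaw":0},{"linear":[0,0,-25],"rotation":[0,0,0],"jaw":0},{"linear":[0,0,-45],"rotation":[0,0,0],"jaw":0},{"linear":[0,0,-65],"rotation":[0,0,0],"jaw":0},{"linear":[0,0,-65],"rotation":[0,0,0],"jaw":0}]}' 50
python3 go.py .5909 -.3538 .16 0
python3 - <<'E'
from h import *
from bench import manip
c=manip.capture("wrist"); pickle.dump(c,open("w2.pkl","wb"));cv2.imwrite("pics/w2.png",c["frame"])
E
```

```text
time_s: 9.42
eef_pos: [0.5708, 0.0739, 0.0601]
eef_rot: [-3.141, 0.001, -0.0]
wrist_force: [0.5, 0.7, 0.7]
gripper_width: 0.132
grasp_force: 50.0
time_s: 9.83
eef_pos: [0.5705, 0.0737, 0.0907]
eef_rot: [3.142, -0.001, -0.001]
wrist_force: [-0.4, 0.0, -3.0]
gripper_width: 0.136
grasp_force: 50.0
time_s: 10.25
eef_pos: [0.5741, 0.0737, 0.161]
eef_rot: [3.142, -0.001, 0.014]
wrist_force: [0.9, -0.2, -2.4]
gripper_width: 0.13
grasp_force: 50.0
t 10.25 at [0.5741 0.0737 0.161 ] phi -0.0 tilt 0.53 F [ 0.9 -0.2 -2.4] jaw 0.13 grip 50.0 j [-0.01  1.56]
linear [ 17.  427.5   1.2] rot [ 0.  -0.5 -0. ]
```

View pics/w2.png

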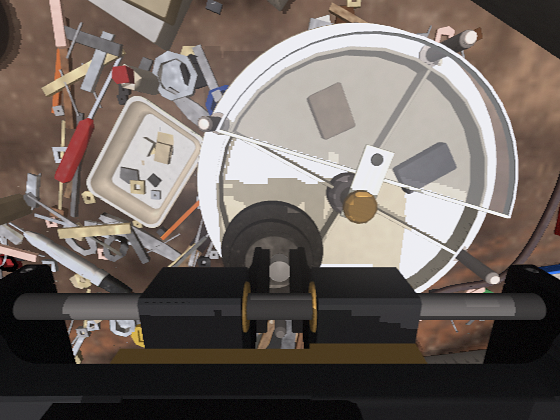

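```bash
python3 -m crank '{"series":[{"linear":[2,25,-10],"rotation":[0,0,0],"jaw":0},{"linear":[4,60,-10],"rotation":[0,0,0],"jaw":0},{"linear":[6,95,-10],"rotation":[0,0,0],"jaw":0},{"linear":[8,130,-10],"rotation":[0,0,0],"jaw":0},{"linear":[10,165,-10],"rotation":[0,0,0],"jaw":0}]}'
python3 -m crank '{"series":[{"linear":[2,35,0],"rotation":[0,0,0],"jaw":0},{"linear":[4,70,0],"rotation":[0,0,0],"jaw":0},{"linear":[6,105,0],"rotation":[0,0,0],"jaw":0},{"linear":[8,140,0],"rotation":[0,0,0],"jaw":0},{"linear":[10,175,0],"rotation":[0,0,0],"jaw":0}]}'
python3 -m crank '{"series":[{"linear":[0,30,0],"rotation":[0,0,0],"jaw":0},{"linear":[0,60,0],"rotation":[0,0,0],"jaw":0},{"linear":[0,84,20],"rotation":[0,0,0],"jaw":0},{"linear":[0,84,50],"rotation":[0,0,0],"jaw":0},{"linear":[0,84,80],"rotation":[0,0,0],"jaw":0}]}'
python3 -m crank '{"series":[{"linear":[0,0,10],"rotation":[0,0,0],"jaw":0},{"linear":[0,0,10],"rotation":[0,0,0],"jaw":0},{"linear":[0,0,10],"rotation":[0,0,0],"jaw":0},{"linear":[0,0,10],"rotation":[0,0,0],"jaw":0},{"linear":[0,0,10],"rotation":[0,0,0],"jaw":0}]}'
python3 go.py .5909 -.3588 .030 0
```

```text
time_s: 10.72
eef_pos: [0.5797, -0.0925, 0.1637]
eef_rot: [-3.141, -0.0, 0.002]
wrist_force: [0.5, -1.0, -1.5]
gripper_width: 0.132
grasp_force: 50.0
time_s: 11.13
eef_pos: [0.5896, -0.2676, 0.1634]
eef_rot: [-3.14, 0.001, 0.003]
wrist_force: [0.3, -0.2, -2.3]
gripper_width: 0.137
grasp_force: 50.0
time_s: 11.55
eef_pos: [0.5902, -0.3527, 0.0839]
eef_rot: [3.14, -0.005, 0.002]
wrist_force: [0.4, 0.3, -1.2]
gripper_width: 0.131
grasp_force: 50.0
time_s: 11.97
eef_pos: [0.5921, -0.351, 0.0779]
eef_rot: [3.139, 0.0, 0.006]
wrist_force: [-0.3, -0.9, -2.1]
gripper_width: 0.132
grasp_force: 50.0
t 11.97 at [ 0.5921 -0.351   0.0779] phi 0.0 tilt 0.25 F [-0.3 -0.9 -2.1] jaw 0.132 grip 50.0 j [-0.65  0.92]
linear [-1.4  7.6 47.9] rot [ 0.2 -0.2  0. ]
```

```bash
python3 -m crank '{"series":[{"linear":[-1,7,12],"rotation":[0,0,0],"jaw":0},{"linear":[-1,7,24],"rotation":[0,0,0],"jaw":0},{"linear":[-1,7,30],"rotation":[0,0,0],"jaw":0},{"linear":[-1,7,30],"rotation":[0,0,0],"jaw":0},{"linear":[-1,7,30],"rotation":[0,0,0],"jaw":0}]}'
python3 - <<'E'
from h import *
from bench import manip
c=manip.capture("scene"); a=cv2.resize(c["frame"][140:260,260:420],None,fx=3,fy=3,interpolation=cv2.INTER_CUBIC)
c=manip.capture("wrist"); b=cv2.resize(c["frame"][150:400,160:400],None,fx=1.2,fy=1.44)[:360]
cv2.imwrite("pics/s3.png",np.hstack([a,b]))
E
python3 go.py .5909 -.3588 .030 0
```

```text
time_s: 12.38
eef_pos: [0.5886, -0.3566, 0.0435]
eef_rot: [-3.14, 0.001, 0.003]
wrist_force: [0.1, 0.8, -0.9]
gripper_width: 0.131
grasp_force: 50.0
t 12.48 at [ 0.5896 -0.3573  0.045 ] phi -0.0 tilt 0.0 F [ 0.6 -0.4 -1.9] jaw 0.134 grip 50.0 j [-0.66  0.91]
linear [ 1.3  1.5 15. ] rot [-0. -0. -0.]
```

View pics/s3.png

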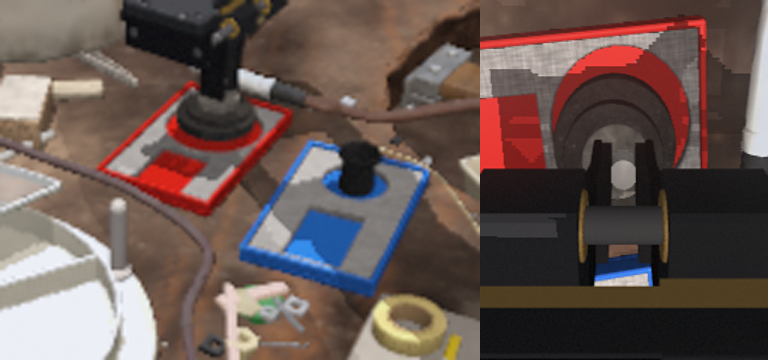

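```bash
python3 -m crank '{"series":[{"linear":[2,1,4],"rotation":[0,0,0],"jaw":0},{"linear":[2,1,8],"rotation":[0,0,0],"jaw":0},{"linear":[2,1,12],"rotation":[0,0,0],"jaw":0},{"linear":[2,1,13.5],"rotation":[0,0,0],"jaw":0},{"linear":[2,1,13.5],"rotation":[0,0,0],"jaw":0}]}'
python3 -m crank '{"series":[{"linear":[0,0,0.5],"rotation":[0,0,0],"jaw":0},{"linear":[0,0,1],"rotation":[0,0,0],"jaw":0},{"linear":[0,0,1.5],"rotation":[0,0,0],"jaw":0},{"linear":[0,0,1.5],"rotation":[0,0,0],"jaw":0},{"linear":[0,0,1.5],"rotation":[0,0,0],"jaw":0}]}'
python3 go.py .5909 -.3588 .030 0
```

```text
time_s: 12.9
eef_pos: [0.591, -0.3579, 0.0306]
eef_rot: [-3.141, 0.001, 0.002]
wrist_force: [0.7, 0.4, -2.9]
gripper_width: 0.132
grasp_force: 50.0
time_s: 13.32
eef_pos: [0.5916, -0.3584, 0.0303]
eef_rot: [3.141, -0.001, 0.001]
wrist_force: [-1.0, 0.3, -1.0]
gripper_width: 0.134
grasp_force: 50.0
t 13.32 at [ 0.5916 -0.3584  0.0303] phi -0.0 tilt 0.02 F [-1.   0.3 -1. ] jaw 0.134 grip 50.0 j [-0.66  0.91]
linear [-0.7  0.4  0.3] rot [ 0. -0. -0.]
```

```bash
python3 -m crank '{"series":[{"linear":[0,0,0.8],"rotation":[0,0,0],"jaw":0},{"linear":[0,0,0],"rotation":[0,0,0],"jaw":0.3},{"linear":[0,0,0],"rotation":[0,0,0],"jaw":0.4},{"linear":[0,0,-20],"rotation":[0,0,0],"jaw":0.4},{"linear":[0,0,-60],"rotation":[0,0,0],"jaw":0.4}]}'
python3 -m crank '{"series":[{"linear":[0,0,-35],"rotation":[0,0,-5],"jaw":0.4},{"linear":[-20,0,-70],"rotation":[0,0,-12],"jaw":0.4},{"linear":[-40,-10,-70],"rotation":[0,0,-19],"jaw":0.4},{"linear":[-60,-30,-70],"rotation":[0,0,-26],"jaw":0.4},{"linear":[-75,-60,-70],"rotation":[0,0,-33],"jaw":0.3}]}'
for i in 1 2 3; do python3 -m crank '{"series":[{"linear":[0,0,0],"rotation":[0,0,-7],"jaw":0.3},{"linear":[0,0,0],"rotation":[0,0,-14],"jaw":0.3},{"linear":[0,0,0],"rotation":[0,0,-21],"jaw":0.3},{"linear":[0,0,0],"rotation":[0,0,-28],"jaw":0.3},{"linear":[0,0,0],"rotation":[0,0,-35],"jaw":0.3}]}'|tail -n 0; done
python3 go.py .5206 -.118 .15 219
python3 - <<'E'
from h import *
from bench import manip
c=manip.capture("top"); pickle.dump(c,open("top2.pkl","wb")); cv2.imwrite("pics/t3.png",cv2.resize(c["frame"][110:290,160:420],None,fx=3,fy=3,interpolation=cv2.INTER_CUBIC))
E
```

```text
time_s: 13.73
eef_pos: [0.5877, -0.3555, 0.084]
eef_rot: [-3.135, 0.001, 0.014]
wrist_force: [0.5, -0.4, -0.7]
gripper_width: 0.338
grasp_force: 0.0
time_s: 14.15
eef_pos: [0.5157, -0.3, 0.1614]
eef_rot: [3.008, 0.896, 0.002]
wrist_force: [-0.3, 1.4, 0.5]
gripper_width: 0.375
grasp_force: 0.0
t 15.4 at [ 0.5167 -0.2984  0.1603] phi 138.3 tilt 0.05 F [ 0.3 -0.6  0.4] jaw 0.301 grip 0.0 j [-0.66 -1.5 ]
linear [117.1 137.3  10.3] rot [ -0.    0.  -80.7]Exception ignored on flushing sys.stdout:
BrokenPipeError: [Errno 32] Broken pipe
Exception ignored on flushing sys.stdout:
BrokenPipeError: [Errno 32] Broken pipe
Exception ignored on flushing sys.stdout:
BrokenPipeError: [Errno 32] Broken pipe
```

View pics/t3.png

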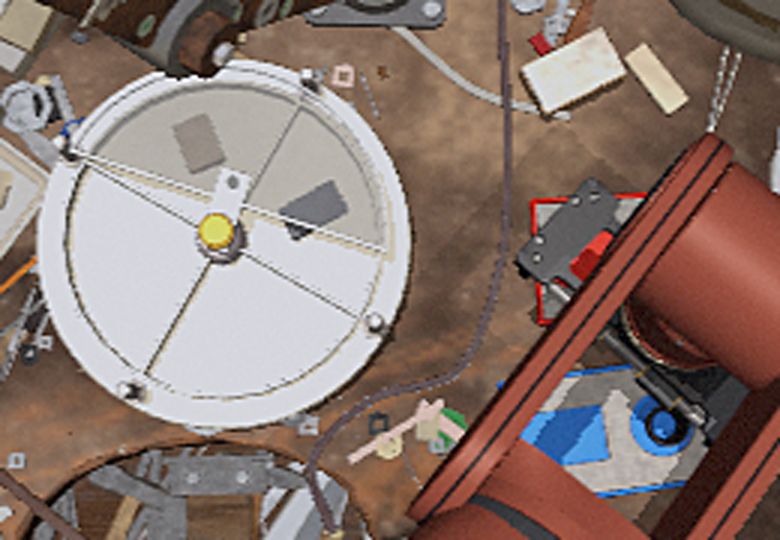

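```bash
python3 -m crank '{"series":[{"linear":[20,24,0],"rotation":[0,0,-7],"jaw":0.3},{"linear":[40,48,0],"rotation":[0,0,-14],"jaw":0.3},{"linear":[60,70,0],"rotation":[0,0,-21],"jaw":0.3},{"linear":[80,94,0],"rotation":[0,0,-28],"jaw":0.3},{"linear":[100,117,0],"rotation":[0,0,-35],"jaw":0.3}]}' > /dev/null
python3 -m crank '{"series":[{"linear":[0,0,0],"rotation":[0,0,-7],"jaw":0.3},{"linear":[0,0,0],"rotation":[0,0,-14],"jaw":0.3},{"linear":[0,0,0],"rotation":[0,0,-21],"jaw":0.3},{"linear":[0,0,0],"rotation":[0,0,-28],"jaw":0.3},{"linear":[0,0,0],"rotation":[0,0,-35],"jaw":0.3}]}' > /dev/null
python3 -m crank '{"series":[{"linear":[0,0,0],"rotation":[0,0,-7],"jaw":0.3},{"linear":[0,0,0],"rotation":[0,0,-10],"jaw":0.3},{"linear":[0,0,0],"rotation":[0,0,-10],"jaw":0.3},{"linear":[0,0,0],"rotation":[0,0,-10],"jaw":0.3},{"linear":[0,0,0],"rotation":[0,0,-10],"jaw":0.3}]}' > /dev/null
python3 go.py .5210 -.1175 .10 219
```

```text
t 16.7 at [ 0.5206 -0.1444  0.1602] phi -142.2 tilt 0.02 F [-0.4  0.4  0.4] jaw 0.299 grip 0.0 j [-0.42 -2.65]
linear [-16.8  21.1  60.2] rot [-0.   0.  -1.2]
```

```bash
python3 -m crank '{"series":[{"linear":[-8,10,10],"rotation":[0,0,0],"jaw":0.3},{"linear":[-17,21,30],"rotation":[0,0,0],"jaw":0.3},{"linear":[-17,21,45],"rotation":[0,0,0],"jaw":0.3},{"linear":[-17,21,45],"rotation":[0,0,0],"jaw":0.3},{"linear":[-17,21,45],"rotation":[0,0,0],"jaw":0.3}]}' > /dev/null
python3 -m crank '{"series":[{"linear":[0,0,0],"rotation":[0,0,0],"jaw":0.3},{"linear":[0,0,0],"rotation":[0,0,0],"jaw":0.3},{"linear":[0,0,0],"rotation":[0,0,0],"jaw":0.3},{"linear":[0,0,0],"rotation":[0,0,0],"jaw":0.3},{"linear":[0,0,0],"rotation":[0,0,0],"jaw":0.3}]}' > /dev/null
python3 go.py .5210 -.1175 .064 218
python3 - <<'E'
from h import *
from bench import manip
c=manip.capture("wrist"); cv2.imwrite("pics/w4.png",c["frame"])
print(proj(c,np.array([.5225,-.1143,.094])))
E
```

```text
t 17.53 at [ 0.5214 -0.1177  0.1157] phi -142.1 tilt 0.06 F [ 0.7 -0.2  0.6] jaw 0.302 grip 0.0 j [-0.37 -2.6 ]
linear [ 0.2  0.5 51.7] rot [-0.1  0.  -0.1]
[283.01615397 252.32402402]
```

View pics/w4.png

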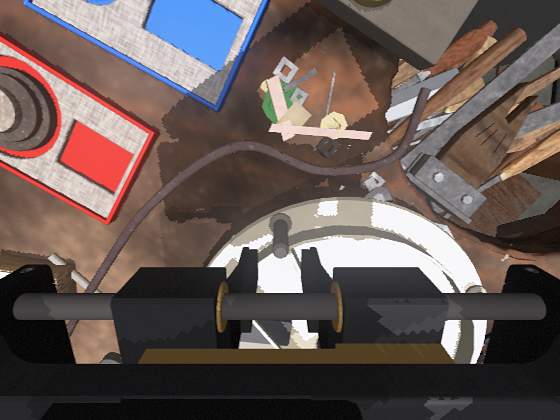

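```bash
python3 -m crank '{"series":[{"linear":[0,0,15],"rotation":[0,0,0],"jaw":0.3},{"linear":[0,0,30],"rotation":[0,0,0],"jaw":0.3},{"linear":[0,0,45],"rotation":[0,0,0],"jaw":0.3},{"linear":[0,0,50],"rotation":[0,0,0],"jaw":0.25},{"linear":[0,0,50],"rotation":[0,0,0],"jaw":0.22}]}' 10
cat > arc.py <<'E'
from h import *
from bench import manip
s=manip.get_state();M=R.from_rotvec(s["eef_rot"]).as_matrix();p=s["eef_pos"];C=np.array([.589,.0065]);r=.1415
d=p[:2]-C;th=np.arctan2(d[1],d[0]);phi=np.degrees(np.arctan2(M[1,0],M[0,0]))
print("t",s["time_s"],"r",np.hypot(*d).round(4),"th",np.degrees(th).round(1)%360,"phi",phi%360,"z",p[2].round(4),"F",s["wrist_force"].round(1),"jaw",round(s["gripper_width"],3),"j",s["joints"].round(2)[[0,5]])
for k in range(1,6):
    a=th-np.radians(6*k);q=np.r_[C+r*np.array([np.cos(a),np.sin(a)]),.066]
    print((M.T@(q-p)*1e3).round(1))
E
python3 arc.py
```

```text
time_s: 18.0
eef_pos: [0.5197, -0.117, 0.0635]
eef_rot: [1.021, -2.968, -0.003]
wrist_force: [-0.5, 0.0, -0.0]
gripper_width: 0.245
grasp_force: 0.0
t 18.0 r 0.1416 th 240.7 phi 217.95602309214325 z 0.0635 F [-0.5  0.  -0. ] jaw 0.245 j [-0.37 -2.6 ]
[ 4.9 14.  -2.4]
[ 8.5 28.4 -2.4]
[10.5 43.  -2.3]
[10.9 57.8 -2.3]
[ 9.8 72.6 -2.2]
```

```bash
python3 -m crank '{"series":[{"linear":[5,14,0],"rotation":[0,0,6],"jaw":0.22},{"linear":[8.5,28,0],"rotation":[0,0,12],"jaw":0.22},{"linear":[10.5,43,0],"rotation":[0,0,18],"jaw":0.22},{"linear":[11,58,0],"rotation":[0,0,24],"jaw":0.22},{"linear":[10,72.5,0],"rotation":[0,0,30],"jaw":0.22}]}' 10 >/dev/null
python3 arc.py
```

```text
t 18.4167 r 0.1409 th 211.3 phi 187.64157314175458 z 0.0662 F [-0.2 -0.5 -1.2] jaw 0.223 j [-0.31 -2.01]
[ 5.8 13.6  0.1]
[ 9.5 27.9  0.1]
[11.8 42.6  0.1]
[12.4 57.4  0.1]
[11.6 72.2  0.1]
```

```bash
for i in 1; do python3 -m crank '{"series":[{"linear":[5.5,14,0],"rotation":[0,0,6],"jaw":0.22},{"linear":[9,28,0],"rotation":[0,0,12],"jaw":0.22},{"linear":[11.5,43,0],"rotation":[0,0,18],"jaw":0.22},{"linear":[12,57,0],"rotation":[0,0,24],"jaw":0.22},{"linear":[11,72,0],"rotation":[0,0,30],"jaw":0.22}]}' 10 >/dev/null
python3 arc.py|head -2; done
python3 -m crank '{"series":[{"linear":[5,14,0],"rotation":[0,0,6],"jaw":0.22},{"linear":[8.5,28,0],"rotation":[0,0,12],"jaw":0.22},{"linear":[10.5,43,0],"rotation":[0,0,18],"jaw":0.22},{"linear":[11,57.5,0],"rotation":[0,0,24],"jaw":0.22},{"linear":[10,72.5,0],"rotation":[0,0,30],"jaw":0.22}]}' 10 >/dev/null
python3 arc.py
```

```text
t 18.8333 r 0.1412 th 181.2 phi 157.65630359134374 z 0.0662 F [-0.3 -1.  -0.4] jaw 0.222 j [-0.17 -1.35]
[ 5.5 13.7  0.2]
t 19.25 r 0.141 th 150.9 phi 127.67852758605402 z 0.0661 F [-1.1 -0.7 -0.9] jaw 0.223 j [-0.01 -0.67]
[ 5.6 13.7  0.1]
[ 9.3 28.   0.1]
[11.4 42.7  0.1]
[12.  57.5  0.1]
[11.  72.3  0.1]
```

```bash
for i in 1; do python3 -m crank '{"series":[{"linear":[5.5,14,0],"rotation":[0,0,6],"jaw":0.22},{"linear":[9,28,0],"rotation":[0,0,12],"jaw":0.22},{"linear":[11.5,43,0],"rotation":[0,0,18],"jaw":0.22},{"linear":[12,57,0],"rotation":[0,0,24],"jaw":0.22},{"linear":[11,72,0],"rotation":[0,0,30],"jaw":0.22}]}' 10 >/dev/null
python3 arc.py|head -2; done
python3 -m crank '{"series":[{"linear":[5,14,0],"rotation":[0,0,6],"jaw":0.22},{"linear":[8.5,28,0],"rotation":[0,0,12],"jaw":0.22},{"linear":[10.5,43,0],"rotation":[0,0,18],"jaw":0.22},{"linear":[11,57.5,0],"rotation":[0,0,24],"jaw":0.22},{"linear":[11,57.5,0],"rotation":[0,0,24],"jaw":0.3}]}' 10 >/dev/null
python3 arc.py
python3 -m crank '{"series":[{"linear":[0,0,0],"rotation":[0,0,0],"jaw":0.35},{"linear":[0,0,-20],"rotation":[0,0,0],"jaw":0.35},{"linear":[0,0,-50],"rotation":[0,0,0],"jaw":0.35},{"linear":[0,0,-70],"rotation":[0,0,0],"jaw":0.4},{"linear":[0,0,-75],"rotation":[0,0,0],"jaw":0.5}]}' 10
python3 go.py .48 -.08 .15 60
```

```text
t 19.6667 r 0.1418 th 120.9 phi 97.69567147438295 z 0.0661 F [-1.3 -0.1  0.3] jaw 0.22 j [ 0.09 -0.04]
[ 4.8 14.   0.1]
t 20.0833 r 0.141 th 96.0 phi 73.74541232010044 z 0.0668 F [-0.6 -0.5  0.7] jaw 0.247 j [0.12 0.4 ]
[ 5.4 13.8  0.9]
[ 8.8 28.2  0.9]
[10.6 42.9  1. ]
[11.  57.7  1. ]
[ 9.7 72.5  1.1]
time_s: 20.5
eef_pos: [0.5728, 0.1463, 0.1447]
eef_rot: [2.504, 1.891, 0.008]
wrist_force: [1.3, 0.3, 0.5]
gripper_width: 0.414
grasp_force: 0.0
t 20.5 at [0.5728 0.1463 0.1447] phi 74.1 tilt 0.36 F [1.3 0.3 0.5] jaw 0.414 grip 0.0 j [0.12 0.39]
linear [-243.   -27.3   -6. ] rot [ 0.3 -0.2 14.1]
```

```bash
python3 -m crank '{"series":[{"linear":[-30,0,-15],"rotation":[0,0,0],"jaw":0.55},{"linear":[-65,0,-30],"rotation":[0,0,0],"jaw":0.55},{"linear":[-103,0,-35],"rotation":[0,0,0],"jaw":0.55},{"linear":[-142,0,-35],"rotation":[0,0,0],"jaw":0.55},{"linear":[-180,0,-35],"rotation":[0,0,0],"jaw":0.55}]}' >/dev/null
python3 -m crank '{"series":[{"linear":[-36,0,0],"rotation":[0,0,0],"jaw":0.55},{"linear":[-75,0,0],"rotation":[0,0,0],"jaw":0.55},{"linear":[-113,0,0],"rotation":[0,0,0],"jaw":0.55},{"linear":[-140,0,0],"rotation":[0,0,0],"jaw":0.55},{"linear":[-140,0,0],"rotation":[0,0,0],"jaw":0.55}]}'
python3 - <<'E'
from h import *
from bench import manip
c=manip.capture("top"); pickle.dump(c,open("top3.pkl","wb")); cv2.imwrite("pics/t4.png",cv2.resize(c["frame"][120:260,165:305],None,fx=4,fy=4,interpolation=cv2.INTER_CUBIC))
E
```

```text
time_s: 21.33
eef_pos: [0.4804, -0.1655, 0.1746]
eef_rot: [2.511, 1.887, -0.003]
wrist_force: [0.8, -0.3, 0.8]
gripper_width: 0.548
grasp_force: 0.0
```

View pics/t4.png

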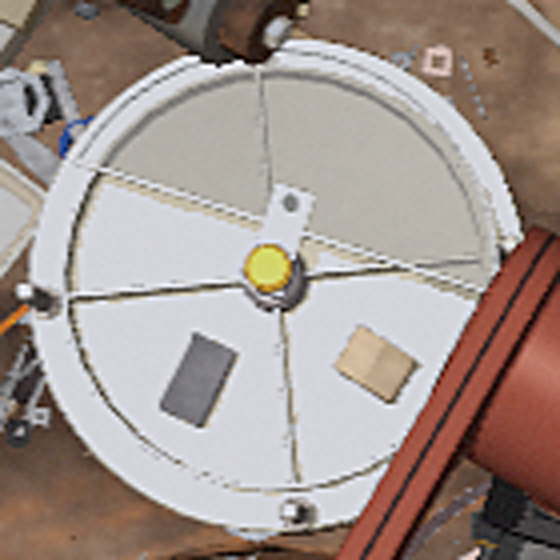

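```bash
python3 - <<'E'
from h import *
c=pickle.load(open("top3.pkl","rb"));f=c["frame"];g=cv2.cvtColor(f,cv2.COLOR_BGR2HSV)
for n,(u0,v0,u1,v1),m,z in(("slip",(200,200,228,230),lambda h:(h[...,2]<140),.049),("pum",(245,198,272,224),lambda h:(h[...,1]>50),.054)):
    h=g[v0:v1,u0:u1];k=m(h).astype(np.uint8);N,l,s,ce=cv2.connectedComponentsWithStats(k);i=1+s[1:,4].argmax()
    pts=np.argwhere(l==i)[:,::-1]+[u0,v0]
    W=np.array([unproj(c,p,z)[:2] for p in pts],np.float32);r=cv2.minAreaRect(W*1000)
    b=cv2.boxPoints(r);e=[b[1]-b[0],b[2]-b[1]];e=max(e,key=np.linalg.norm)
    print(n,s[i],W.mean(0).round(4),np.round(r[0],1),np.round(r[1],1),"long axis",np.degrees(np.arctan2(e[1],e[0])).round(1))
E
python3 go.py
```

```text
slip [  5   3  19  24 251] [0.5274 0.0511] [527.4  50.6] [28.5 49.3] long axis -24.4
pum [  4   4  21  19 218] [ 0.539  -0.0532] [538.9 -53.2] [41.1 29.2] long axis 57.8
t 21.38 at [ 0.481  -0.1633  0.1745] phi 73.8 tilt 0.05 F [-0.3  0.6 -0.2] jaw 0.551 grip 0.0 j [-0.48 -0.2 ]
```

```bash
python3 go.py .539 -.0532 .11 57.8
```

```text
t 21.38 at [ 0.481  -0.1633  0.1745] phi 73.8 tilt 0.05 F [-0.3  0.6 -0.2] jaw 0.551 grip 0.0 j [-0.48 -0.2 ]
linear [121.9  25.1  64.4] rot [-0.1  0.  16. ]
```

```bash
python3 -m crank '{"series":[{"linear":[30,6,0],"rotation":[0,0,4],"jaw":0.6},{"linear":[65,13,0],"rotation":[0,0,8],"jaw":0.6},{"linear":[100,20,0],"rotation":[0,0,12],"jaw":0.6},{"linear":[122,25,30],"rotation":[0,0,16],"jaw":0.6},{"linear":[122,25,55],"rotation":[0,0,16],"jaw":0.6}]}' 25 >/dev/null
python3 -m crank '{"series":[{"linear":[0,0,5],"rotation":[0,0,0],"jaw":0.6},{"linear":[0,0,5],"rotation":[0,0,0],"jaw":0.6},{"linear":[0,0,5],"rotation":[0,0,0],"jaw":0.6},{"linear":[0,0,5],"rotation":[0,0,0],"jaw":0.6},{"linear":[0,0,5],"rotation":[0,0,0],"jaw":0.6}]}' >/dev/null
python3 go.py .539 -.0532 .042 57.8
```

```text
t 22.22 at [ 0.5414 -0.0518  0.1169] phi 57.9 tilt 0.17 F [ 1.1 -0.4  0.1] jaw 0.598 grip 0.0 j [-0.24  0.32]
linear [-2.5 -1.5 74.9] rot [ 0.2 -0.1  0.1]
```

```bash
python3 -m crank '{"series":[{"linear":[-2.5,-1.5,25],"rotation":[0,0,0],"jaw":0.6},{"linear":[-2.5,-1.5,50],"rotation":[0,0,0],"jaw":0.6},{"linear":[-2.5,-1.5,66],"rotation":[0,0,0],"jaw":0.6},{"linear":[-2.5,-1.5,66],"rotation":[0,0,0],"jaw":0.6},{"linear":[-2.5,-1.5,66],"rotation":[0,0,0],"jaw":0.6}]}' 25 >/dev/null
python3 -m crank '{"series":[{"linear":[0,0,0],"rotation":[0,0,0],"jaw":0.6},{"linear":[0,0,0],"rotation":[0,0,0],"jaw":0.6},{"linear":[0,0,0],"rotation":[0,0,0],"jaw":0.6},{"linear":[0,0,0],"rotation":[0,0,0],"jaw":0.6},{"linear":[0,0,0],"rotation":[0,0,0],"jaw":0.6}]}' >/dev/null
python3 go.py .539 -.0532 .042 57.8
```

```text
t 23.05 at [ 0.5383 -0.0524  0.0498] phi 58.0 tilt 0.07 F [-0.1 -0.3  0.5] jaw 0.596 grip 0.0 j [-0.24  0.32]
linear [-0.3  1.   7.8] rot [ 0.1 -0.   0.2]
```

```bash
python3 -m crank '{"series":[{"linear":[0,1,4],"rotation":[0,0,0],"jaw":0.6},{"linear":[0,1,8],"rotation":[0,0,0],"jaw":0.6},{"linear":[0,1,8],"rotation":[0,0,0],"jaw":0.6},{"linear":[0,1,8],"rotation":[0,0,0],"jaw":0.5},{"linear":[0,1,8],"rotation":[0,0,0],"jaw":0.4}]}' 20
python3 -m crank '{"series":[{"linear":[0,0,0],"rotation":[0,0,0],"jaw":0.3},{"linear":[0,0,0],"rotation":[0,0,0],"jaw":0.2},{"linear":[0,0,0],"rotation":[0,0,0],"jaw":0.1},{"linear":[0,0,0],"rotation":[0,0,0],"jaw":0.1},{"linear":[0,0,0],"rotation":[0,0,0],"jaw":0.1}]}' 20
python3 -m crank '{"series":[{"linear":[0,0,-8],"rotation":[0,0,0],"jaw":0.1},{"linear":[0,0,-25],"rotation":[0,0,0],"jaw":0.1},{"linear":[0,0,-50],"rotation":[0,0,0],"jaw":0.1},{"linear":[0,0,-80],"rotation":[0,0,0],"jaw":0.1},{"linear":[0,0,-110],"rotation":[0,0,0],"jaw":0.1}]}' 20
python3 go.py .5848 -.278 .15 94.6
```

```text
time_s: 23.47
eef_pos: [0.5384, -0.0528, 0.0407]
eef_rot: [-2.748, -1.522, 0.001]
wrist_force: [0.3, -0.4, -0.6]
gripper_width: 0.522
grasp_force: 0.0
time_s: 23.88
eef_pos: [0.5387, -0.0529, 0.0411]
eef_rot: [2.748, 1.522, 0.0]
wrist_force: [1.5, -0.3, 0.5]
gripper_width: 0.341
grasp_force: 20.0
time_s: 24.3
eef_pos: [0.538, -0.0527, 0.1523]
eef_rot: [-2.747, -1.522, 0.001]
wrist_force: [1.5, -0.4, -0.2]
gripper_width: 0.344
grasp_force: 20.0
t 24.3 at [ 0.538  -0.0527  0.1523] phi 58.0 tilt 0.07 F [ 1.5 -0.4 -0.2] jaw 0.344 grip 20.0 j [-0.24  0.32]
linear [-166.2  159.2    2.1] rot [ -0.1  -0.  -36.6]
```

```bash
python3 -m crank '{"series":[{"linear":[-22,21,0],"rotation":[0,0,-6],"jaw":0.1},{"linear":[-48,46,0],"rotation":[0,0,-13],"jaw":0.1},{"linear":[-74,71,0],"rotation":[0,0,-20],"jaw":0.1},{"linear":[-100,96,0],"rotation":[0,0,-27],"jaw":0.1},{"linear":[-126,121,0],"rotation":[0,0,-34],"jaw":0.1}]}' >/dev/null
python3 go.py .5848 -.278 .10 94.6
```

```text
t 24.72 at [ 0.5746 -0.2254  0.152 ] phi 92.3 tilt 0.05 F [ 0.1  0.2 -0.3] jaw 0.34 grip 20.0 j [-0.5  -0.54]
linear [-52.9   8.   52. ] rot [ 0.   0.  -2.3]
```

```bash
python3 -m crank '{"series":[{"linear":[-27,4,0],"rotation":[0,0,-2],"jaw":0.1},{"linear":[-53,8,20],"rotation":[0,0,-2],"jaw":0.1},{"linear":[-53,8,55],"rotation":[0,0,-2],"jaw":0.1},{"linear":[-53,8,85],"rotation":[0,0,-2],"jaw":0.1},{"linear":[-53,8,108],"rotation":[0,0,-2],"jaw":0.1}]}' >/dev/null
python3 -m crank '{"series":[{"linear":[0,0,10],"rotation":[0,0,0],"jaw":0.1},{"linear":[0,0,15],"rotation":[0,0,0],"jaw":0.1},{"linear":[0,0,15],"rotation":[0,0,0],"jaw":0.1},{"linear":[0,0,15],"rotation":[0,0,0],"jaw":0.1},{"linear":[0,0,15],"rotation":[0,0,0],"jaw":0.1}]}' >/dev/null
python3 go.py .5848 -.278 .0115 94.6
python3 - <<'E'
from h import *
from bench import manip
a=manip.capture("scene")["frame"];a=cv2.resize(a[140:260,260:420],None,fx=3,fy=3,interpolation=cv2.INTER_CUBIC)
b=cv2.resize(manip.capture("wrist")["frame"][150:400,160:400],None,fx=1.2,fy=1.44)
cv2.imwrite("pics/s5.png",np.hstack([a,b]))
E
```

```text
t 25.55 at [ 0.5858 -0.2774  0.0305] phi 94.0 tilt 0.22 F [-0.2  0.7  0.9] jaw 0.342 grip 20.0 j [-0.56 -0.63]
linear [-0.5 -1.1 19. ] rot [ 0.2  0.1 -0.6]
```

View pics/s5.png

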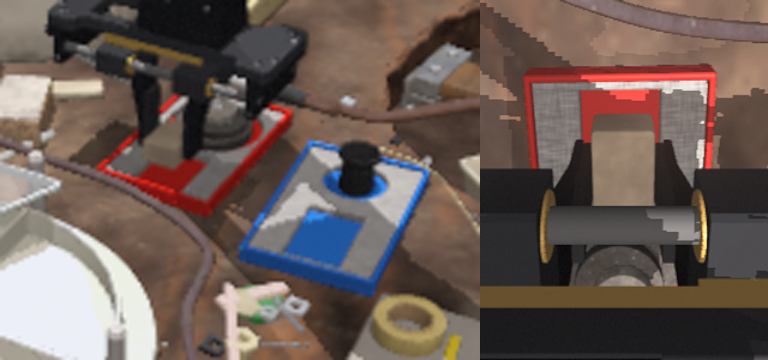

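```bash
python3 -m crank '{"series":[{"linear":[-0.5,-1,5],"rotation":[0,0,0],"jaw":0.1},{"linear":[-0.5,-1,10],"rotation":[0,0,0],"jaw":0.1},{"linear":[-0.5,-1,15],"rotation":[0,0,0],"jaw":0.1},{"linear":[-0.5,-1,18],"rotation":[0,0,0],"jaw":0.1},{"linear":[-0.5,-1,18],"rotation":[0,0,0],"jaw":0.1}]}'
python3 -m crank '{"series":[{"linear":[0,0,0],"rotation":[0,0,0],"jaw":0.1},{"linear":[0,0,0.5],"rotation":[0,0,0],"jaw":0.1},{"linear":[0,0,1],"rotation":[0,0,0],"jaw":0.1},{"linear":[0,0,1],"rotation":[0,0,0],"jaw":0.1},{"linear":[0,0,1],"rotation":[0,0,0],"jaw":0.1}]}'
```

```text
time_s: 26.07
eef_pos: [0.583, -0.2771, 0.0107]
eef_rot: [-2.142, -2.297, 0.001]
wrist_force: [-3.0, 2.7, 7.8]
gripper_width: 0.344
grasp_force: 20.0
time_s: 26.48
eef_pos: [0.5831, -0.2771, 0.0107]
eef_rot: [-2.142, -2.297, 0.001]
wrist_force: [-6.6, 4.3, 15.3]
gripper_width: 0.339
grasp_force: 20.0
```

```bash
python3 -m crank '{"series":[{"linear":[0,0,-1.5],"rotation":[0,0,0],"jaw":0.4},{"linear":[0,0,-1.5],"rotation":[0,0,0],"jaw":0.45},{"linear":[0,0,-10],"rotation":[0,0,0],"jaw":0.45},{"linear":[0,0,-40],"rotation":[0,0,0],"jaw":0.45},{"linear":[0,0,-80],"rotation":[0,0,0],"jaw":0.5}]}'
python3 -m crank '{"series":[{"linear":[0,0,-30],"rotation":[0,0,-7],"jaw":0.6},{"linear":[20,0,-60],"rotation":[0,0,-14],"jaw":0.6},{"linear":[55,0,-60],"rotation":[0,0,-21],"jaw":0.6},{"linear":[90,0,-60],"rotation":[0,0,-28],"jaw":0.6},{"linear":[125,0,-60],"rotation":[0,0,-35],"jaw":0.6}]}'
python3 go.py .5274 .0511 .15 155.6
```

```text
time_s: 26.9
eef_pos: [0.58, -0.2752, 0.0852]
eef_rot: [-2.137, -2.29, 0.003]
wrist_force: [0.0, -0.7, -0.3]
gripper_width: 0.462
grasp_force: 0.0
time_s: 27.32
eef_pos: [0.5747, -0.1517, 0.1502]
eef_rot: [1.346, 2.837, 0.0]
wrist_force: [0.2, 0.3, -0.8]
gripper_width: 0.599
grasp_force: 0.0
t 27.32 at [ 0.5747 -0.1517  0.1502] phi 129.2 tilt 0.1 F [ 0.2  0.3 -0.8] jaw 0.599 grip 0.0 j [-0.39 -1.08]
linear [187.   91.6  -0. ] rot [  0.    0.1 -26.4]
```

```bash
python3 -m crank '{"series":[{"linear":[34,17,0],"rotation":[0,0,-6],"jaw":0.6},{"linear":[69,34,0],"rotation":[0,0,-12],"jaw":0.6},{"linear":[104,51,0],"rotation":[0,0,-18],"jaw":0.6},{"linear":[140,68,0],"rotation":[0,0,-24],"jaw":0.6},{"linear":[174,85,0],"rotation":[0,0,-26],"jaw":0.6}]}' >/dev/null
python3 -m crank '{"series":[{"linear":[13,7,20],"rotation":[0,0,0],"jaw":0.6},{"linear":[13,7,50],"rotation":[0,0,0],"jaw":0.6},{"linear":[13,7,50],"rotation":[0,0,0],"jaw":0.6},{"linear":[13,7,50],"rotation":[0,0,0],"jaw":0.6},{"linear":[13,7,50],"rotation":[0,0,0],"jaw":0.6}]}' >/dev/null
python3 go.py .5274 .0511 .042 155.6
python3 - <<'E'
from h import *
from bench import manip
c=manip.capture("wrist");cv2.imwrite("pics/w6.png",c["frame"]);print(proj(c,np.array([.5274,.0511,.049])))
E
```

```text
t 28.15 at [0.5232 0.0477 0.1001] phi 154.9 tilt 0.04 F [ 0.2 -0.5  0.1] jaw 0.601 grip 0.0 j [-0.06 -1.19]
linear [-2.3  4.9 58.1] rot [ 0.   0.  -0.7]
[285.50688552 234.55708905]
```

View pics/w6.png

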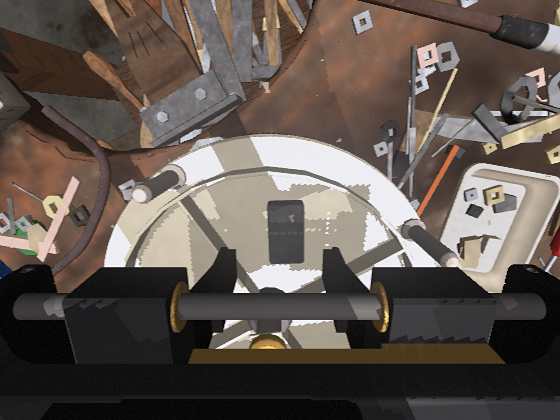

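```bash
python3 -m crank '{"series":[{"linear":[-2,5,20],"rotation":[0,0,-0.7],"jaw":0.6},{"linear":[-2,5,40],"rotation":[0,0,-0.7],"jaw":0.6},{"linear":[-2,5,51],"rotation":[0,0,-0.7],"jaw":0.6},{"linear":[-2,5,51],"rotation":[0,0,-0.7],"jaw":0.6},{"linear":[-2,5,51],"rotation":[0,0,-0.7],"jaw":0.6}]}' >/dev/null
python3 -m crank '{"series":[{"linear":[0,0,0],"rotation":[0,0,0],"jaw":0.6},{"linear":[0,0,0],"rotation":[0,0,0],"jaw":0.6},{"linear":[0,0,0],"rotation":[0,0,0],"jaw":0.6},{"linear":[0,0,0],"rotation":[0,0,0],"jaw":0.6},{"linear":[0,0,0],"rotation":[0,0,0],"jaw":0.6}]}' >/dev/null
python3 go.py .5274 .0511 .0415 155.6
```

```text
t 29.03 at [0.5267 0.0518 0.0486] phi 155.7 tilt 0.05 F [ 0.1  0.4 -0.3] jaw 0.597 grip 0.0 j [-0.05 -1.2 ]
linear [-0.9 -0.4  7.1] rot [0.  0.  0.1]
```

```bash
python3 -m crank '{"series":[{"linear":[-1,0,4],"rotation":[0,0,0],"jaw":0.6},{"linear":[-1,0,7],"rotation":[0,0,0],"jaw":0.6},{"linear":[-1,0,7],"rotation":[0,0,0],"jaw":0.6},{"linear":[-1,0,7],"rotation":[0,0,0],"jaw":0.5},{"linear":[-1,0,7],"rotation":[0,0,0],"jaw":0.4}]}' 30
python3 -m crank '{"series":[{"linear":[0,0,0],"rotation":[0,0,0],"jaw":0.3},{"linear":[0,0,0],"rotation":[0,0,0],"jaw":0.2},{"linear":[0,0,0],"rotation":[0,0,0],"jaw":0.1},{"linear":[0,0,0],"rotation":[0,0,0],"jaw":0.1},{"linear":[0,0,0],"rotation":[0,0,0],"jaw":0.1}]}' 30
python3 -m crank '{"series":[{"linear":[0,0,-8],"rotation":[0,0,0],"jaw":0.1},{"linear":[0,0,-25],"rotation":[0,0,0],"jaw":0.1},{"linear":[0,0,-50],"rotation":[0,0,0],"jaw":0.1},{"linear":[0,0,-80],"rotation":[0,0,0],"jaw":0.1},{"linear":[0,0,-110],"rotation":[0,0,0],"jaw":0.1}]}' 30
python3 go.py .4413 -.2664 .15 99.6
```

```text
time_s: 29.45
eef_pos: [0.5271, 0.0514, 0.0408]
eef_rot: [-0.662, -3.071, 0.0]
wrist_force: [-0.4, -0.9, -0.4]
gripper_width: 0.514
grasp_force: 0.0
time_s: 29.87
eef_pos: [0.5273, 0.0514, 0.0411]
eef_rot: [0.662, 3.071, 0.0]
wrist_force: [0.6, 0.1, 0.8]
gripper_width: 0.316
grasp_force: 29.9
time_s: 30.28
eef_pos: [0.5265, 0.0515, 0.1522]
eef_rot: [-0.662, -3.07, 0.0]
wrist_force: [0.1, 0.0, -0.2]
gripper_width: 0.318
grasp_force: 29.9
t 30.28 at [0.5265 0.0515 0.1522] phi 155.7 tilt 0.08 F [ 0.1  0.  -0.2] jaw 0.318 grip 29.9 j [-0.05 -1.2 ]
linear [ -53.3 -324.7    2.3] rot [-0.1 -0.1 56.1]
```

```bash
python3 -m crank '{"series":[{"linear":[-5,-30,0],"rotation":[0,0,6],"jaw":0.1},{"linear":[-11,-66,0],"rotation":[0,0,13],"jaw":0.1},{"linear":[-17,-104,0],"rotation":[0,0,20],"jaw":0.1},{"linear":[-23,-142,0],"rotation":[0,0,27],"jaw":0.1},{"linear":[-29,-180,0],"rotation":[0,0,34],"jaw":0.1}]}' >/dev/null
python3 go.py .4413 -.2664 .15 99.6
```

```text
t 30.7 at [ 0.4789 -0.1259  0.1519] phi 121.4 tilt 0.06 F [ 0.7 -0.9 -0.5] jaw 0.318 grip 29.9 j [-0.42 -0.96]
linear [-100.4 -105.3    1.9] rot [ 0.   0.  21.8]
```

```bash
python3 -m crank '{"series":[{"linear":[-25,-27,0],"rotation":[0,0,6],"jaw":0.1},{"linear":[-50,-54,0],"rotation":[0,0,12],"jaw":0.1},{"linear":[-75,-80,0],"rotation":[0,0,18],"jaw":0.1},{"linear":[-100,-105,0],"rotation":[0,0,22],"jaw":0.1},{"linear":[-100,-105,30],"rotation":[0,0,22],"jaw":0.1}]}' >/dev/null
python3 -m crank '{"series":[{"linear":[0,0,30],"rotation":[0,0,0],"jaw":0.1},{"linear":[0,0,60],"rotation":[0,0,0],"jaw":0.1},{"linear":[0,0,88],"rotation":[0,0,0],"jaw":0.1},{"linear":[0,0,88],"rotation":[0,0,0],"jaw":0.1},{"linear":[0,0,88],"rotation":[0,0,0],"jaw":0.1}]}' >/dev/null
python3 go.py .4413 -.2664 .011 99.6
python3 - <<'E'
from h import *
from bench import manip
a=manip.capture("scene")["frame"];a=cv2.resize(a[150:270,280:440],None,fx=3,fy=3,interpolation=cv2.INTER_CUBIC)
b=cv2.resize(manip.capture("wrist")["frame"][150:400,160:400],None,fx=1.2,fy=1.44)
cv2.imwrite("pics/s7.png",np.hstack([a,b]))
E
```

```text
t 31.53 at [ 0.4414 -0.2638  0.0322] phi 99.7 tilt 0.23 F [ 0.9 -0.2  0.2] jaw 0.315 grip 29.9 j [-0.69 -0.86]
linear [-2.6 -0.5 21.2] rot [-0.1 -0.2  0.1]
```

View pics/s7.png

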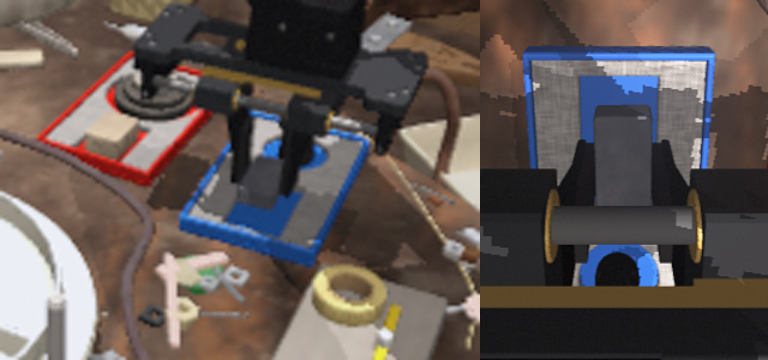

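```bash
python3 -m crank '{"series":[{"linear":[-1,0,5],"rotation":[0,0,0],"jaw":0.1},{"linear":[-1,0,10],"rotation":[0,0,0],"jaw":0.1},{"linear":[-1,0,15],"rotation":[0,0,0],"jaw":0.1},{"linear":[-1,0,19],"rotation":[0,0,0],"jaw":0.1},{"linear":[-1,0,19],"rotation":[0,0,0],"jaw":0.1}]}'
python3 -m crank '{"series":[{"linear":[0,0,0],"rotation":[0,0,0],"jaw":0.1},{"linear":[0,0,0.5],"rotation":[0,0,0],"jaw":0.1},{"linear":[0,0,1],"rotation":[0,0,0],"jaw":0.1},{"linear":[0,0,1],"rotation":[0,0,0],"jaw":0.1},{"linear":[0,0,1],"rotation":[0,0,0],"jaw":0.1}]}'
```

```text
time_s: 32.05
eef_pos: [0.4423, -0.2653, 0.0132]
eef_rot: [-2.025, -2.4, 0.0]
wrist_force: [0.4, 0.9, -0.4]
gripper_width: 0.313
grasp_force: 29.9
time_s: 32.47
eef_pos: [0.4429, -0.2658, 0.0132]
eef_rot: [2.026, 2.401, 0.0]
wrist_force: [0.4, -0.5, -0.4]
gripper_width: 0.319
grasp_force: 29.9
```

```bash
python3 -m crank '{"series":[{"linear":[0,0,0.7],"rotation":[0,0,0],"jaw":0.1},{"linear":[0,0,1.4],"rotation":[0,0,0],"jaw":0.1},{"linear":[0,0,2],"rotation":[0,0,0],"jaw":0.1},{"linear":[0,0,2.5],"rotation":[0,0,0],"jaw":0.1},{"linear":[0,0,2.5],"rotation":[0,0,0],"jaw":0.1}]}'
```

```text
time_s: 32.88
eef_pos: [0.4428, -0.2658, 0.0111]
eef_rot: [-2.026, -2.401, 0.0]
wrist_force: [-2.0, 1.6, 5.3]
gripper_width: 0.318
grasp_force: 29.9
```

Contact. Release, lift, back away towards the robot's right, and look.

```bash
python3 -m crank '{"series":[{"linear":[0,0,-0.5],"rotation":[0,0,0],"jaw":0.4},{"linear":[0,0,-0.5],"rotation":[0,0,0],"jaw":0.45},{"linear":[0,0,-10],"rotation":[0,0,0],"jaw":0.45},{"linear":[0,0,-40],"rotation":[0,0,0],"jaw":0.45},{"linear":[0,0,-80],"rotation":[0,0,0],"jaw":0.45}]}' >/dev/null
python3 -m crank '{"series":[{"linear":[0,0,-30],"rotation":[0,0,0],"jaw":0.45},{"linear":[20,0,-60],"rotation":[0,0,0],"jaw":0.45},{"linear":[55,0,-100],"rotation":[0,0,0],"jaw":0.45},{"linear":[90,0,-100],"rotation":[0,0,0],"jaw":0.45},{"linear":[125,0,-100],"rotation":[0,0,0],"jaw":0.45}]}' >/dev/null
python3 -m crank '{"series":[{"linear":[35,0,0],"rotation":[0,0,0],"jaw":0.45},{"linear":[75,0,0],"rotation":[0,0,0],"jaw":0.45},{"linear":[115,0,0],"rotation":[0,0,0],"jaw":0.45},{"linear":[150,0,0],"rotation":[0,0,0],"jaw":0.45},{"linear":[150,0,0],"rotation":[0,0,0],"jaw":0.45}]}'
python3 - <<'E'
from h import *
from bench import manip
a=manip.capture("top")["frame"][160:290,310:430];s=manip.capture("scene")["frame"][150:270,280:420]
cv2.imwrite("pics/end.png",np.hstack([cv2.resize(a,(390,420),interpolation=cv2.INTER_CUBIC),cv2.resize(s,(400,420),interpolation=cv2.INTER_CUBIC)]))
E
```

```text
time_s: 34.13
eef_pos: [0.3953, 0.0104, 0.191]
eef_rot: [-2.019, -2.405, -0.003]
wrist_force: [0.7, -0.1, 0.3]
gripper_width: 0.452
grasp_force: 0.0
```

View pics/end.png

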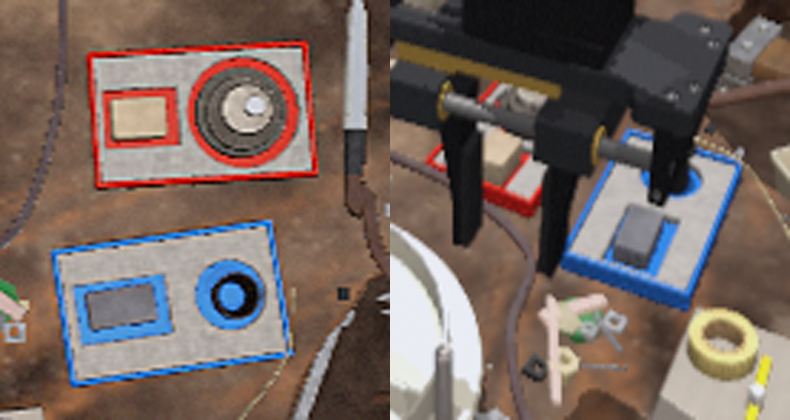

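```bash
python3 -c "
from bench import manip
print(manip.job_done())"
```

```text
the job is handed in; nothing more can be done
None
```

I've handed the job in: the final pictures show the loupe and slip stone in the blue tray and the rubber discs and pumice in the red tray, each lying in its own cut-out, with the arm clear, after about 34 s of the 138 s allowed; the hand-in gave no verdict.

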